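Sweep the scored chestnuts off the butcher block into the roasting tin

TASK

The four scored chestnuts are ready for roasting: with the outside of your fingers, sweep them across the butcher block and off its end so that all four drop into the rectangular roasting tin standing there, not into the round bowl and not onto the counter. Only push them along the wood, never pick one up. Leave the tin, the bowl, the ramekin and the knife where they are.

Things in the scene. Friction and masses are not known exactly. Their poses are not given: they have to be found in the camera images.
- block: the butcher block, thick pale wood, fixed: 300 mm along its x, 380 mm along its y, 70 mm high. Origin at the centre of its underside, z up; its top is 70 mm above the counter and its two ends are at y = -190 and +190 mm
- tin: the roasting tin, a dark steel rectangular open tray with a small folded handle at each short end, empty: 300 mm along its x, 200 mm along its y, walls 45 mm high and 4 mm thick, handles reach 25 mm further out at x. It stands on the counter with one long side close along the left or the right end of the block (7 mm gap), its axes parallel to the block's, its rim 25 mm below the block's top. Origin at the centre of its underside, z up; 0.9 kg, not fixed
- bowl: round steel mixing bowl, 200 mm across the rim, 85 mm high, beside the block's other end; origin at the centre of its underside. Bystander
- chestnut1_center (a point): middle of a scored chestnut lying flat side down on the block: a brown dome 38 mm across and 26 mm high, widest 10 mm up, with a small point that juts 4 mm from one side, a pale scar on the other and a pale cross cut on top; about 18 g, slides freely. This point is on its axis, 12 mm above its flat underside
- chestnut2_center (a point): middle of a scored chestnut lying flat side down on the block: a brown dome 38 mm across and 26 mm high, widest 10 mm up, with a small point that juts 4 mm from one side, a pale scar on the other and a pale cross cut on top; about 18 g, slides freely. This point is on its axis, 12 mm above its flat underside
- chestnut3_center (a point): middle of a scored chestnut lying flat side down on the block: a brown dome 38 mm across and 26 mm high, widest 10 mm up, with a small point that juts 4 mm from one side, a pale scar on the other and a pale cross cut on top; about 18 g, slides freely. This point is on its axis, 12 mm above its flat underside
- chestnut4_center (a point): middle of a scored chestnut lying flat side down on the block: a brown dome 38 mm across and 26 mm high, widest 10 mm up, with a small point that juts 4 mm from one side, a pale scar on the other and a pale cross cut on top; about 18 g, slides freely. This point is on its axis, 12 mm above its flat underside
- ramekin: small white ceramic ramekin, 64 mm across its rim, a little narrower at the foot, 40 mm high, standing among the chestnuts on the block; origin at the centre of its underside. Bystander
- knife: paring knife lying flat along the block's far edge, its length along its y: from -93 mm (end of the black handle) to +89 mm (tip), 18 mm wide, 13 mm high; origin on its underside where the handle meets the blade. Bystander

How it is judged:
By the outcome, as a careful person would: the job done as asked, in the order asked, and still so for the second after the job is handed in, with the robot touching nothing.
It also fails if it takes over 67 s, if anything falls off the work surface, if the arm or the gripper's body presses on something with over 40 N, if the wrist force passes 120 N, or if a joint passes its speed limit or range.

ROBOT

A 6-joint arm with a two-finger parallel gripper is mounted at the origin on the work surface. World frame = base frame: x ahead of the robot, y to its left, z up, the work surface at z = 0. Lengths are in m, angles in degrees, forces in N, time in s.
With the tool pointing down it reaches from about 0.35 to 0.85 m from the base axis. Payload 8.1 kg.
Tool frame: the origin (TCP) lies midway between the tips of the shut fingers; the grasp point (between the pads) lies 19 mm behind it; z points along the fingers, y is the direction in which the jaws open and shut (so a half turn about z gives the same grasp; the last joint's range is limited). The gripper opens to 85 mm and grips with 20 to 120 N. Pads are 22 mm wide; open, the fingers measure 114 mm over their backs; the gripper's body (76 mm by 85 mm) begins 54 mm behind the grasp point. The pads swing forward as they close: fully open they stand 13 mm farther back than shut.
Start: joints at [-71.757, 7.471, 85.268, -0, 87.261, -4.893], TCP at [0.236, -0.552, 0.231] pointing down, gripper open.
Joint ranges: [-169.43, 169.43], [-51.17, 129.36], [1.28, 143.12], [-76.62, 256.62], [0, 156.53], [-152.29, 152.29]. Speed limits (degrees/s): [136.94, 136.94, 159.86, 180, 180, 180].

INTERFACE

Orientations are given as [roll, pitch, yaw] about the fixed x, y, z axes, in that order (R = Rz(yaw) Ry(pitch) Rx(roll)).
In Python, from cell import ctrl, fingers, status, read_camera, camera_info, ticket gives the robot as it stands. Calls block until the motion is done:
- ctrl.move_to(position, orientation): joint-space move of the TCP to a pose.
- ctrl.line_to(position, ori=None, rate=0.15, until_force=None): straight line of the TCP; ori=None keeps the orientation; rate is the mean speed in m/s. With until_force (N) it stops when the force on the tool has changed by that much, and returns True; else False.
- ctrl.movej(angles): joint-space move.
- fingers.move_gripper(opening): finger opening in m; the grip force is fixed at half the most; returns when the fingers have stopped.
- ctrl.wait(seconds).
- ctrl.ik(position, orientation): joint angles nearest the present ones, or None.
- status.get_obs(): the state.
- read_camera(name): name is "scene" or "side" or "wrist"; returns the picture (384x512x3 uint8, red, green, blue); there is no depth.
- camera_info(name): a dict with "fov_y" (degrees; the focal length in pixels is half the picture's height over the tangent of half this angle, whatever the lens; pixels are square), "cx", "cy" (the principal point, pixels), "view" (4x4, takes a point from world to camera coordinates); the wrist camera has in their place "tool_from_camera" (4x4, takes a point from camera to tool coordinates, whose origin is the TCP and whose axes are the flange's). Camera axes: x right, y down, z forward; pixel columns grow to the right and rows downward; lengths in m; the calibration is good to about 2 mm. A picture is of the moment at which its call begins: read the wrist's pose just before it. camera_info takes no time and is no camera call.
A pose or a line that the arm cannot do raises ctrl.MotionError and nothing moves.
- ticket.sign_off(): hands the job in, once; it reports no verdict.
The state is a dict: "clock": time; "q": joint angles; "dq": joint speeds; "joint_torque": joint torques, N m; "tool_pos": TCP position; "orientation": TCP orientation; "ft_force": force on the tool from outside, world axes, zero at the start; "ft_torque": the same for the moment, N m; "finger_gap": finger opening in m.
Only numpy, scipy, OpenCV 4.12 (cv2) and the standard library are available. Lean on these libraries where they do the work, as an engineer would, in place of code of your own. Each camera call takes 0.05 s, during which the arm holds its last target. There are 200 camera calls.

## Working session

There is one attempt and no reset: what is moved stays moved. The work goes in short steps, each a Python script; the robot and the scene stay as the last script left them, time stands still between calls to the robot, and variables do not carry over. Pictures are saved under pics/ and viewed, about 8 in all and at most 12, crops included, and the job is handed in when it is done.

```bash
mkdir -p pics; ls
python3 - <<'E'
from cell import *
import cv2,json
for n in ("scene","side"):
    cv2.imwrite(f"pics/{n}1.png",read_camera(n)[:,:,::-1]); print(n,camera_info(n))
print(camera_info("wrist")); print(status.get_obs())
E
```

```text
pics
scene {'fov_y': 50.97631222325008, 'cx': 256.1588288484604, 'cy': 191.35480198477805, 'view': array([[ 0.8827919 ,  0.46975817, -0.00238993, -0.53207336],
       [ 0.39717999, -0.74909691, -0.53019042, -0.18657802],
       [-0.25085157,  0.46709858, -0.84787523,  1.08185938],
       [ 0.        ,  0.        ,  0.        ,  1.        ]])}
side {'fov_y': 44.16374938213824, 'cx': 252.85354965594428, 'cy': 183.60556060316875, 'view': array([[ 0.92965456, -0.36843014, -0.0012775 , -0.51527559],
       [-0.28577031, -0.71888295, -0.63367392,  0.24789405],
       [ 0.2325462 ,  0.58946291, -0.77359921,  1.04936496],
       [ 0.        ,  0.        ,  0.        ,  1.        ]])}
{'fov_y': 69.44275598085859, 'cx': 256.21337606517443, 'cy': 188.62462321279156, 'tool_from_camera': array([[ 6.17916489e-05, -9.59446973e-01, -2.81889167e-01,
         7.29271585e-02],
       [ 9.99999974e-01, -3.03395143e-06,  2.29531924e-04,
         7.78131946e-04],
       [-2.21078948e-04, -2.81889173e-01,  9.59446947e-01,
        -1.41182720e-01],
       [ 0.00000000e+00,  0.00000000e+00,  0.00000000e+00,
         1.00000000e+00]])}
{'clock': 0.1, 'q': array([-7.17583066e+01,  7.51121124e+00,  8.53255845e+01, -1.26921273e-04,
        8.72612454e+01, -4.89255217e+00]), 'dq': array([-0.05443712, -0.14165299, -0.14312002, -0.04074383,  0.02290313,
        0.05666477]), 'joint_torque': array([ 2.08136320e-03, -5.70951784e+01, -5.01943839e+01, -1.79194844e-04,
        8.17164924e-03, -6.21701338e-05]), 'tool_pos': array([ 0.23559596, -0.55125361,  0.23032046]), 'orientation': array([-1.79902305e+02, -8.23535944e-03,  2.31342447e+01]), 'ft_force': array([0.43259545, 0.58306977, 0.54635573]), 'ft_torque': array([ 0.02897256, -0.00241632,  0.01008694]), 'finger_gap': 0.0855459401128301}
```

View pics/scene1.png

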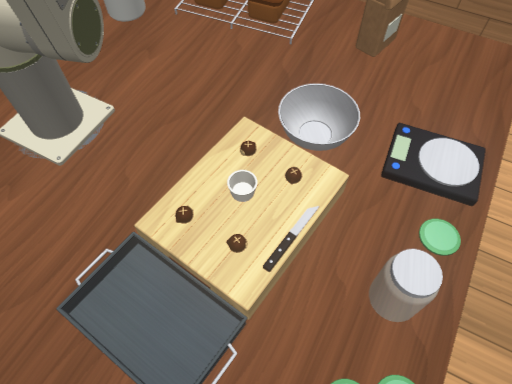

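View pics/side1.png

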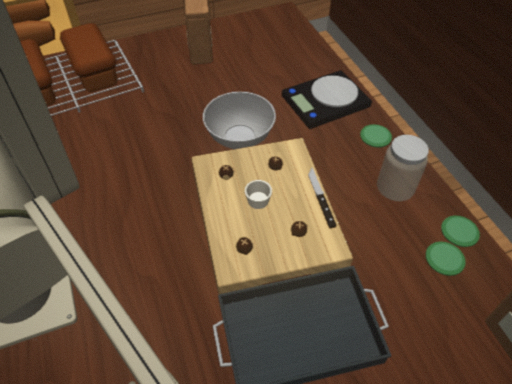

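The scene view shows the tin at the block's −y end and the bowl at the +y end. Chestnuts are at about (248,148), (293,175), (184,214) and (236,242), with the ramekin at (242,185). The side view agrees: (226,172), (276,162), (244,245), (300,229), ramekin (258,193).

```bash
cat > h.py <<'E'
import numpy as np, cv2
from cell import *
def ray(name,uv,z):
    c=camera_info(name); f=192/np.tan(np.radians(c['fov_y']/2)); V=c['view']
    R,t=V[:3,:3],V[:3,3]; o=-R.T@t
    d=R.T@np.array([(uv[0]-c['cx'])/f,(uv[1]-c['cy'])/f,1]); return (o+d*(z-o[2])/d[2])[:2]
def chest(name):
    im=cv2.imread(name) if name.endswith('png') else read_camera(name)[:,:,::-1]
    return im
def brown(im,cam,zmax=.082):
    "dark brown blobs on the block"
    m=((im.max(2)<100)&(im[:,:,2]>im[:,:,0].astype(int)+12)).astype(np.uint8)
    m=cv2.morphologyEx(m,cv2.MORPH_CLOSE,np.ones((5,5)))
    n,l,s,c=cv2.connectedComponentsWithStats(m)
    return [(c[i].round(1),s[i][4],ray(cam,c[i],zmax).round(4)) for i in range(1,n) if 60<s[i][4]<700]
E
python3 - <<'E'
from h import *
for n in("scene","side"):
    im=cv2.imread(f"pics/{n}1.png")
    for b in brown(im,n): print(n,*b)
P={"scene":dict(c=[(246,119),(348,177),(247,307),(138,225)],r=[(242,180)],t=[(136,237),(244,321),(62,307)],k=[(316,208),(266,268)]),
"side":dict(c=[(193,156),(300,140),(347,262),(219,284)],r=[(258,188)],t=[(355,272),(221,291),(384,355),(236,383)],k=[(313,172),(332,225)])}
Z=dict(c=.07,r=.11,t=.045,k=.078)
for n in P:
    for k in P[n]: print(n,k,[ray(n,u,Z[k]).round(3).tolist() for u in P[n][k]])
a=cv2.imread("pics/scene1.png")[100:340,60:380]
b=cv2.imread("pics/side1.png")[120:384,180:400]
cv2.imwrite("pics/z.png",cv2.resize(a,None,fx=2.5,fy=2.5,interpolation=cv2.INTER_CUBIC))
E
```

```text
scene [211.6   3.1] 213 [0.1604 0.5428]
scene [267.4   9.8] 576 [0.326  0.5923]
scene [363.2  37.4] 257 [0.624  0.6044]
scene [397.8   8.3] 164 [0.6689 0.7813]
scene [16.5 47.9] 131 [-0.2108  0.1128]
scene [41.2 61.1] 388 [-0.1109  0.1043]
scene [248.2 147.4] 158 [0.5252 0.1068]
scene [474.3 183.2] 98 [1.0075 0.2508]
scene [401.3 181.5] 84 [0.8659 0.1807]
scene [292.9 175. ] 181 [0.6494 0.0854]
scene [183.6 214.3] 223 [ 0.4907 -0.1105]
scene [278.7 251.7] 377 [ 0.7027 -0.0929]
scene [236.2 243.1] 214 [ 0.6198 -0.1162]
side [275.1 163.4] 138 [0.6482 0.0855]
side [225.9 171.7] 116 [0.5244 0.1049]
side [ 14.9 212.7] 203 [0.0304 0.1672]
side [298.9 228.8] 188 [ 0.6199 -0.1151]
side [244.1 245.6] 196 [ 0.4899 -0.1106]
scene c [[0.473, 0.19], [0.758, 0.146], [0.698, -0.215], [0.416, -0.172]]
scene r [[0.566, 0.005]]
scene t [[0.416, -0.189], [0.702, -0.235], [0.381, -0.375]]
scene k [[0.727, 0.035], [0.695, -0.133]]
side c [[0.466, 0.197], [0.747, 0.147], [0.684, -0.224], [0.41, -0.172]]
side r [[0.57, 0.007]]
side t [[0.699, -0.241], [0.412, -0.176], [0.662, -0.421], [0.376, -0.364]]
side k [[0.726, 0.028], [0.696, -0.131]]
```

View pics/z.png

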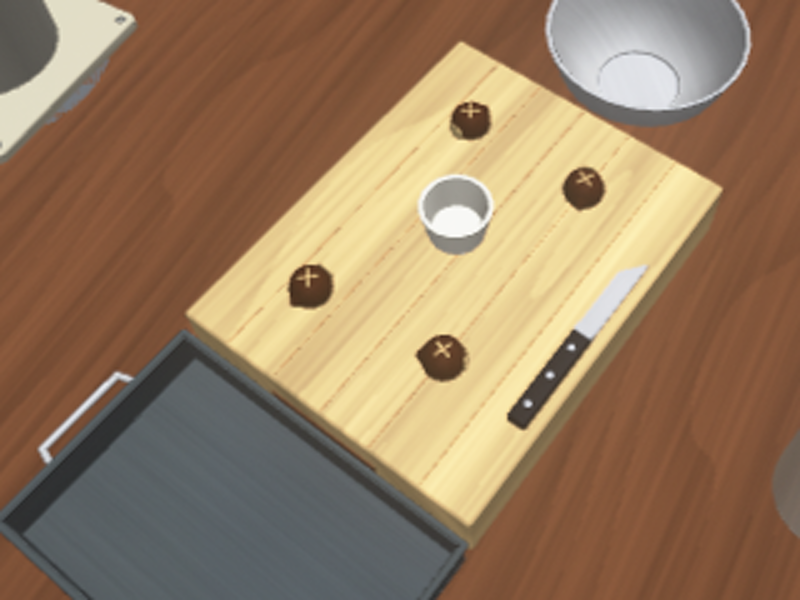

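```bash
cat >> h.py <<'E'
YAW=80.9; ORI=[180,0,YAW]; C0=np.array([.5815,-.013])
a=np.radians(YAW-90); EX=np.array([np.cos(a),np.sin(a)]); EY=np.array([-EX[1],EX[0]])
W=lambda x,y,z: [*(C0+x*EX+y*EY),z]
B=lambda p: ((np.asarray(p)-C0)@np.array([EX,EY]).T).round(4)
def stroke(c,drift=0,zc=None,rate=.15):
    "c: chestnut in block frame; sweep it along -y over the end"
    x,y=c; ys=y+.042
    ctrl.move_to(W(x,ys,.16),ORI)
    if zc is None:
        ctrl.line_to(W(x,ys,.09),rate=.12)
        hit=ctrl.line_to(W(x,ys,.064),rate=.02,until_force=3)
        o=status.get_obs(); zc=o['tool_pos'][2]+.004; print('touch',hit,o['tool_pos'],o['ft_force'].round(1))
    ctrl.line_to(W(x,ys,zc),rate=.1)
    if drift:
        ctrl.line_to(W(x+drift,y-.05,zc),rate=.1); x+=drift
    ctrl.line_to(W(x,-.235,zc),rate=rate)
    o=status.get_obs(); print('end',B(o['tool_pos'][:2]),o['ft_force'].round(1))
    ctrl.line_to(W(x,-.235,.16),rate=.25)
    return zc
E
python3 - <<'E'
from h import *
C=[(.5248,.1059),(.6488,.0855),(.4903,-.1106),(.6198,-.1157)]
for c in C: print(B(c))
fingers.move_gripper(.016); print(status.get_obs()['finger_gap'])
ctrl.move_to(W(-.075,-.07,.2),ORI)
zc=stroke(B(C[2])); print('zc',zc,status.get_obs()['clock'])
cv2.imwrite("pics/s2.png",read_camera("side")[:,:,::-1])
E
```

```text
[-0.0748  0.1084]
[0.0509 0.1079]
[-0.0746 -0.1108]
[ 0.0541 -0.0953]
0.01594030931496427
touch True [ 0.49680981 -0.06911994  0.0703093 ] [-2.   0.2  6.2]
end [-0.0747 -0.2343] [-0.3  0.2  0.3]
zc 0.07430930312435302 6.675
```

View pics/s2.png

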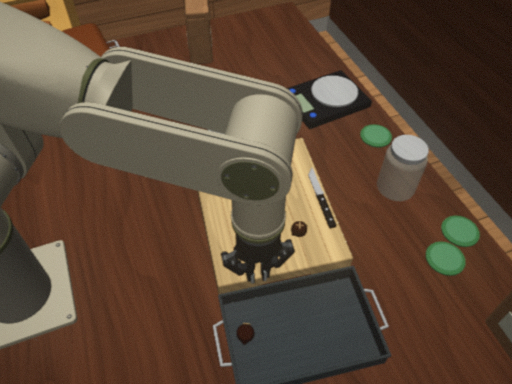

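The touch found the wood at z = 0.070. The first chestnut is in the tin, at about (246,332) in the side view, and the tin hasn't moved. I'll do the others the same way.

Run:
```python
from h import *
zc=.0743
stroke((.0541,-.0953),zc=zc)
ctrl.line_to(W(.0,-.1,.19),rate=.3)
stroke((.0509,.1079),drift=.008,zc=zc)
ctrl.line_to(W(.0,-.1,.19),rate=.3)
cv2.imwrite("pics/s3.png",read_camera("scene")[:,:,::-1])
print(status.get_obs()['clock'])
```

```text
end [ 0.0542 -0.234 ] [-0.5 -0.3  0. ]
end [ 0.059  -0.2343] [ 0.4 -0.9  0.1]
17.5
```

View pics/s3.png

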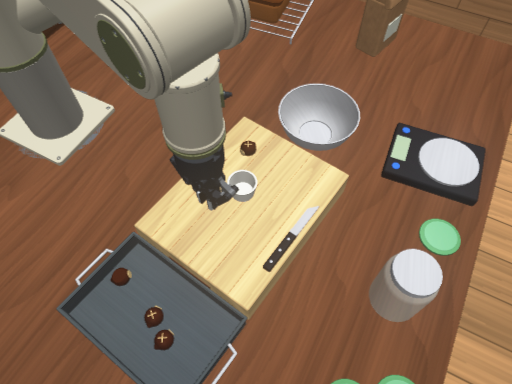

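Three chestnuts are in the tin, at (121,276), (153,316) and (164,340). The ramekin at (242,185) and the knife haven't moved, and the last chestnut is still at (248,148). I'll sweep it with a drift away from the ramekin.

Run:
```python
from h import *
ctrl.line_to(W(-.075,.1,.19),rate=.3)
stroke((-.0748,.1084),drift=-.012,zc=.0743)
ctrl.line_to(W(-.08,-.12,.25),rate=.3)
ctrl.movej([-71.757,7.471,85.268,0,87.261,-4.893])
cv2.imwrite("pics/s4.png",read_camera("scene")[:,:,::-1])
cv2.imwrite("pics/s4b.png",read_camera("side")[:,:,::-1])
print(status.get_obs()['clock'])
for n,p in(("scene","s4"),("side","s4b")):
    d=cv2.absdiff(cv2.imread(f"pics/{n}1.png"),cv2.imread(f"pics/{p}.png")).max(2)>40
    k,l,s,c=cv2.connectedComponentsWithStats(d.astype(np.uint8)); print(n,[(c[i].round(),s[i][4]) for i in range(1,k) if s[i][4]>8])
```

```text
end [-0.0868 -0.2344] [ 0.1 -0.4 -0. ]
25.9333
scene [(array([248., 148.]), np.int32(218)), (array([293., 175.]), np.int32(236)), (array([184., 214.]), np.int32(277)), (array([237., 243.]), np.int32(292)), (array([140., 275.]), np.int32(273)), (array([120., 278.]), np.int32(268)), (array([153., 316.]), np.int32(310)), (array([163., 340.]), np.int32(333))]
side [(array([275., 163.]), np.int32(180)), (array([226., 172.]), np.int32(185)), (array([ 43., 196.]), np.int32(12)), (array([102., 300.]), np.int32(839)), (array([ 55., 210.]), np.int32(11)), (array([  6., 208.]), np.int32(12)), (array([ 13., 216.]), np.int32(47)), (array([122., 306.]), np.int32(381)), (array([299., 229.]), np.int32(231)), (array([ 18., 237.]), np.int32(66)), (array([244., 245.]), np.int32(241)), (array([102., 323.]), np.int32(270)), (array([251., 325.]), np.int32(418)), (array([298., 331.]), np.int32(200)), (array([322., 335.]), np.int32(187))]
```

View pics/s4.png

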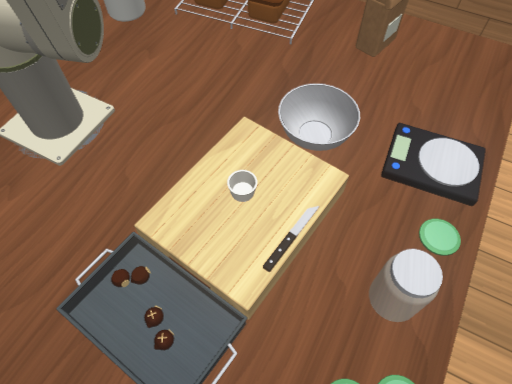

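All four are in the tin, at (121,278), (140,275), (153,316) and (164,340). In the scene view the only differences from the start are the chestnuts themselves.

```bash
python3 -c "
from cell import *
ctrl.wait(.5); ticket.sign_off()"
```

```text
the job is handed in; nothing more can be done
```

All four chestnuts are in the roasting tin, and the job is handed in. I pushed them one at a time along the wood and off the block's end, using the outer edges of the nearly shut fingers, and never lifted one.

- **Final pictures:** the last scene picture shows four chestnuts in the tin and none left on the block. Compared with the first picture, only the chestnuts changed there, so the tin, bowl, ramekin and knife have not visibly moved. The side camera also showed differences at the robot arm itself; I compared that last side picture by pixel difference only and did not view it.
- **Limits:** the clock read about 26 s when the arm was back at its start pose, with half a second more before handing in. The wrist force readings I took were about 6 N when the fingers touched the wood and about 1 N or less at the end of each sweep.
- **Failed checks:** none failed or disagreed.

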